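Start a long cure on the varnish curing box

ROBOT

A 7-joint arm with a two-finger parallel gripper is mounted at the origin on the work surface. World frame = base frame: x ahead of the robot, y to its left, z up, the work surface at z = 0. Lengths are in m, angles in rad, forces in N, time in s.
With the tool pointing down it reaches from about 0.35 to 0.9 m from the base axis. Payload 19.9 kg.
Tool frame: the origin (TCP) lies at the very end of the fingers, on their centre line; the grasp point (between the pads) lies 19 mm behind it (env.tcp_to_grasp is the z of the grasp point in the tool frame, in m); z points along the fingers, y is the line along which they close (so a half turn about z gives the same grasp; the last joint's range is limited). The gripper opens to 94 mm and grips with 3 to 60 N. Pads are 16 mm wide; open, the fingers measure 119 mm over their backs; the gripper's body (75 mm by 177 mm) begins 78 mm behind the grasp point.
Start: joints at [1.103, 0.417, -0.01, 1.614, 0.005, 1.111, -0.053], TCP at [0.259, -0.569, 0.172] pointing down, gripper open.
Joint ranges: [-2.81, 2.81], [-0.39, 2.02], [-1.27, 1.25], [0.06, 2.57], [-1.19, 4.33], [0.19, 2], [-2.82, 2.82]. Speed limits (rad/s): [1.89, 1.89, 2.39, 2.39, 3.01, 3.01, 3.01].

INTERFACE

Orientations are given as a rotation vector (axis times angle).
In Python, from plant import env, kin, eyes gives the robot as it stands. The module is installed in compiled form; this text tells all that it offers. Calls block until the motion is done:
- env.move_to(position, orientation): joint-space move of the TCP to a pose.
- env.servo_line(position, v=0.15, rot=None, force_limit=None): straight line of the TCP; rot=None keeps the orientation; v is the mean speed in m/s. With force_limit (N) it stops when the force on the tool has changed by that much, and returns True; else False.
- env.movej(angles): joint-space move.
- env.set_gripper(opening, newtons=None): finger opening in m; newtons is the grip in N (None keeps the last); returns when the fingers have stopped.
- env.sleep(seconds).
- kin.ik(position, orientation): joint angles nearest the present ones, or None.
- eyes.snapshot(name): name is "scene" or "top"; returns a dict with "img" (384x512x3 uint8, red, green, blue), "K" (3x3 intrinsics, pixels), "pose" (4x4, takes a point from camera to world coordinates). Camera axes: x right, y up, looking along -z (the intrinsics and any distortion apply to the point x, -y, -z); pixel columns grow to the right and rows downward; lengths in m; the calibration is good to about 2 mm. A picture is of the moment at which its call begins. There is no depth.
A pose or a line that the arm cannot do raises env.MotionError and nothing moves.
- env.job_done(): hands the job in; it is judged then, once.
Readings, each from a call of its own:
- env.get_t(): time.
- env.get_joints(): joint angles.
- env.get_qd(): joint speeds.
- env.get_joint_torque(): joint torques, N m.
- env.get_tcp_pos(): TCP position.
- env.get_tcp_rot(): TCP orientation.
- env.get_wrist_force(): force on the tool from outside, world axes, zero at the start.
- env.get_moment(): the same for the moment, N m.
- env.get_width(): finger opening in m.
- env.get_gripper_force(): force on a finger pad.
Only numpy, scipy, OpenCV 4.12 (cv2) and the standard library are available. Lean on these libraries where they do the work, as an engineer would, in place of code of your own. Each camera call takes 0.05 s, during which the arm holds its last target. There are 200 camera calls.

TASK

Start a long cure on the UV curing box: on its control deck, touch the raised near half of the red main rocker switch so that it flips on, then press the yellow long-cure button, then the green start button. Use only the fingertips, touch each one lightly and let each button spring back; press no other button, leave the switch on, and leave the varnish bottle, jars, brush and ornaments standing where they are.

Things in the scene. Friction and masses are not known exactly. Their poses are not given: they have to be found in the camera images.
- station: UV varnish curing box, fixed: white control deck 220 (x) by 200 mm (y), top 85 mm above the bench; on its left (+y) an amber-windowed chamber 250 by 230 mm, 155 mm high. Origin on the bench under the deck's centre; x away from the operator, y left, z up. Rear: red rocker left, display right; middle: white, blue, yellow buttons; front: red stop left, green start right. Over 20 N on it is too heavy.
- main_press (a point): Where to press the red main rocker (44 mm along station x, 24 mm wide, black bezel 4 mm high): on top of its near (-x) half, which bears a white bar and stands up while off; mid-width, 17 mm from the pivot, about 105 mm above the bench while off, 6.6 mm lower once on. Moves with the rocker. Press straight down.
- main (a joint): Angle of the main rocker in rad: 0 off (near half up), 0.4 on (near half down). It snaps over centre at 0.2, about 3.5 mm down at main_press under about 1 N, then settles at 0.4 by itself and stays. Pressed further it yields about 3 mm more against a cushion that gives some 1.5 to 2 N per mm, to a hard stop at 0.6.
- long_top (a point): A spring push-button, 24 mm across, in a black 40 mm housing; its cap top stands 24 mm above the deck (109 mm above the bench) and 12 mm proud of the housing. The point is the centre of the cap's top and moves with it; z up. Yellow: the long-cure preset, right of the row of three.
- start_top (a point): A spring push-button, 24 mm across, in a black 40 mm housing; its cap top stands 24 mm above the deck (109 mm above the bench) and 12 mm proud of the housing. The point is the centre of the cap's top and moves with it; z up. Green: start, at the deck's front right; 66 mm nearer the operator than the yellow one.
- long (a joint): Travel of the yellow long-cure button in m, pressed straight down: 0 released, 0.008 fully down, a hard stop (spring 2.1 N at first movement, 3.9 N at 0.003, 7 N fully down). It registers when more than 0.003 down for 0.1 s. 
- start (a joint): Travel of the green start button in m, pressed straight down: 0 released, 0.008 fully down, a hard stop (spring 2.1 N at first movement, 3.9 N at 0.003, 7 N fully down). It registers when more than 0.003 down for 0.1 s. 
- short (a joint): Travel of the white short-cure button in m, pressed straight down: 0 released, 0.008 fully down, a hard stop (spring 2.1 N at first movement, 3.9 N at 0.003, 7 N fully down). It registers when more than 0.003 down for 0.1 s. Not to be pressed. It lies 100 mm left of the yellow one.
- medium (a joint): Travel of the blue medium-cure button in m, pressed straight down: 0 released, 0.008 fully down, a hard stop (spring 2.1 N at first movement, 3.9 N at 0.003, 7 N fully down). It registers when more than 0.003 down for 0.1 s. Not to be pressed. It lies 50 mm left of the yellow one.
- stop (a joint): Travel of the red stop button in m, pressed straight down: 0 released, 0.008 fully down, a hard stop (spring 2.1 N at first movement, 3.9 N at 0.003, 7 N fully down). It registers when more than 0.003 down for 0.1 s. Not to be pressed. Its cap is 32 mm across, 100 mm left of the green one.
- varnish: Small amber varnish bottle with a black cap, 28 mm across, 62 mm tall, loose on the deck between rocker and display. Origin: centre of its underside.
- jar_green: Glass jar with a green lid, 64 mm across, 80 mm tall, loose on the bench left of the box. Origin: centre of its underside.
- jar_red: Glass jar with a red lid, 64 mm across, 80 mm tall, loose on the bench left of the box. Origin: centre of its underside.
- brush: Paint brush lying on the bench, front right of the deck, under 25 mm high. Origin near its middle.
- ornament_red: Red glass bauble 58 mm across on a 9 mm wooden rod, its foot in a hole of the wooden drying board at the right of the bench; its top 218 mm above the bench. Origin: foot of the rod, 10 mm above the bench.
- ornament_gold: Gold cone ornament 46 mm across on a 9 mm rod in the drying board; top 230 mm above the bench. Origin: foot of the rod.
- ornament_copper: Copper drop ornament 52 mm across on a 9 mm rod in the drying board; top 242 mm above the bench. Origin: foot of the rod.

How it is judged:
By the outcome, as a careful person would: the job done as asked, in the order asked, and still so for the second after the job is handed in, with the robot touching nothing.
It also fails if it takes over 48 s, if anything falls off the work surface, if the arm or the gripper's body presses on something with over 40 N, if the wrist force passes 120 N, or if a joint passes its speed limit or range.

## Working session

There is one attempt and no reset: what is moved stays moved. The work goes in short steps, each a Python script; the robot and the scene stay as the last script left them, time stands still between calls to the robot, and variables do not carry over. Pictures are saved under pics/ and viewed, at most 10 in all, crops included, and the job is handed in when it is done.

```bash
mkdir -p pics; python3 - <<'E'
from plant import env,kin,eyes
import cv2,numpy as np
for n in("scene","top"):
    s=eyes.snapshot(n); cv2.imwrite(f"pics/{n}0.png",s["img"][:,:,::-1]); print(n,s["K"].tolist(),np.round(s["pose"],4).tolist(),[k for k in s])
    np.savez(f"{n}0.npz",**s)
print(env.get_t(),env.get_tcp_rot(),env.get_width())
E
```

```text
scene [[383.64640122272317, 0.0, 251.53591562341023], [0.0, 383.64640122272317, 191.41420053061324], [0.0, 0.0, 1.0]] [[-0.3169, -0.7455, 0.5864, 1.1433], [0.9485, -0.2513, 0.1931, 0.2282], [0.0034, 0.6174, 0.7867, 0.8962], [0.0, 0.0, 0.0, 1.0]] ['img', 'K', 'pose']
top [[407.1368113670315, 0.0, 256.5782554502647], [0.0, 407.1368113670315, 188.2287509363507], [0.0, 0.0, 1.0]] [[0.0034, 0.9816, -0.1908, 0.2761], [-0.9999, 0.0066, 0.0158, 0.0371], [0.0168, 0.1907, 0.9815, 1.2946], [0.0, 0.0, 0.0, 1.0]] ['img', 'K', 'pose']
0.1 [-3.06931755e+00 -6.65149284e-01  4.56359662e-04] 0.09403226396125575
```

View pics/top0.png

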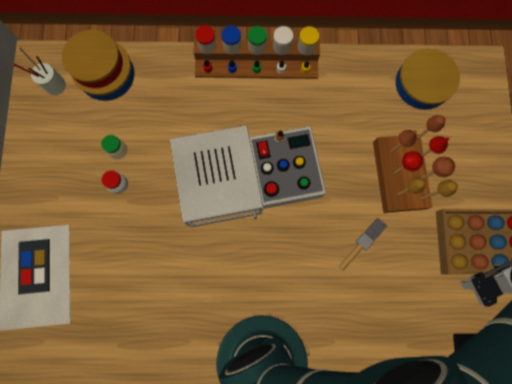

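View pics/scene0.png

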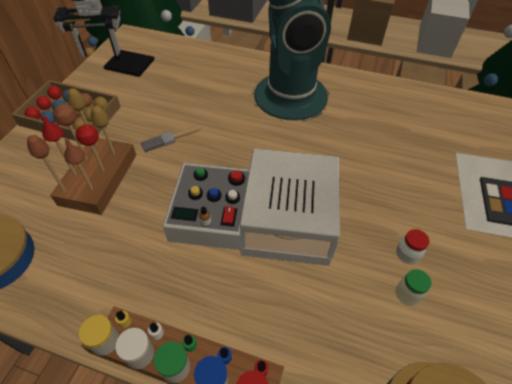

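The top view shows the deck at about (287,168), with yellow near (299,162), green near (304,183) and the rocker near (264,149). The scene view shows it at about (207,203). I'll enlarge both.

```bash
python3 - <<'E'
import cv2
a=cv2.imread("pics/top0.png")[120:215,240:335]; b=cv2.imread("pics/scene0.png")[155:255,160:260]
f=lambda i:cv2.resize(i,(400,400),interpolation=cv2.INTER_CUBIC)
cv2.imwrite("pics/crop.png",cv2.hconcat([f(a),f(b)]))
E
```

```text
(no output)
```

View pics/crop.png

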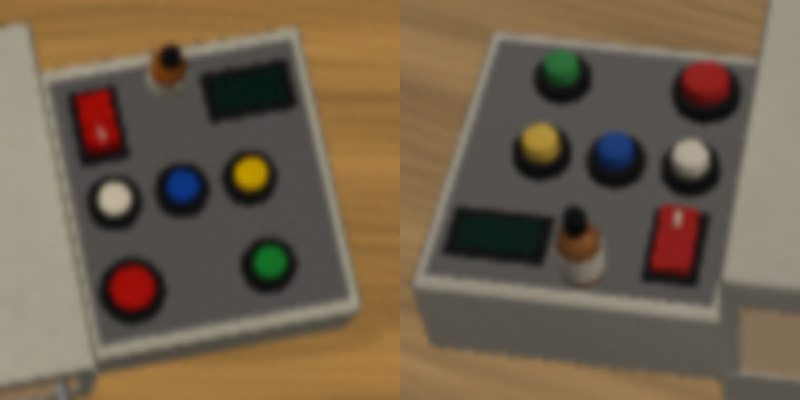

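```bash
cat > fit.py <<'E'
import numpy as np
from scipy.optimize import least_squares
S={n:dict(np.load(n+"0.npz")) for n in("scene","top")}
def proj(n,P):
    s=S[n];T=s["pose"];c=(np.atleast_2d(P)-T[:3,3])@T[:3,:3]
    p=(s["K"]@(c*[1,-1,-1]).T).T; return p[:,:2]/p[:,2:]
top=lambda *a:(np.array(a)+.5)*95/400-.5+[240,120]
sc=lambda *a:(np.array(a)-[400,0]+.5)/4-.5+[160,155]
names="long medium short start stop bez c1 c2 c3 c4".split()
ot=top((251,172),(183,186),(115,198),(269,261),(131,287),(99,125),(42,75),(295,30),(357,303),(97,360))
os_=sc((542,138),(616,146),(692,151),(563,65),(706,80),(677,244),(720,320),(415,283),(495,37),(755,62))
def pts(q):
    x,y,a,lx,ly,rx,ry=q[:7]
    L=np.array([[lx,ly,.109],[lx,ly+.05,.109],[lx,ly+.1,.109],[lx-.066,ly,.109],[lx-.066,ly+.1,.109],[rx,ry,.091],
     [.11,.1,.085],[.11,-.1,.085],[-.11,-.1,.085],[-.11,.1,.085],[rx-.017,ry,.105]])
    c,s=np.cos(a),np.sin(a); return L@np.array([[c,s,0],[-s,c,0],[0,0,1]])+[x,y,0]
def res(q):
    P=pts(q)[:10]; return np.r_[(proj("top",P)-ot).ravel(),(proj("scene",P)-os_).ravel()]
r=least_squares(res,[.6,0,.2,0,-.05,.07,.06],loss="soft_l1")
P=pts(r.x)
if __name__=="__main__":
    print(np.round(r.x,4)); R=res(r.x).reshape(2,10,2)
    for i,n in enumerate(names): print(n,np.round(P[i],4),np.round(R[:,i].ravel(),2))
    print("press",np.round(P[10],4)); print(np.linalg.norm(P,axis=1).round(2))
    print("bar px",(proj("top",P[10])-top((101,132))),(proj("scene",P[10])-sc((678,217))))
E
python3 fit.py
```

```text
[ 5.873e-01 -7.350e-02  1.978e-01 -3.000e-04 -3.630e-02  5.980e-02
  6.240e-02]
long [ 0.5941 -0.1091  0.109 ] [-0.38 -0.49 -0.24 -0.82]
medium [ 0.5843 -0.0601  0.109 ] [-0.45 -0.77  0.03 -0.92]
short [ 0.5745 -0.0111  0.109 ] [-0.59 -0.57 -0.06 -0.26]
start [ 0.5294 -0.1221  0.109 ] [ 0.05 -0.59 -0.3  -1.32]
stop [ 0.5098 -0.024   0.109 ] [-0.   -0.51  0.21 -1.54]
bez [ 6.337e-01 -5.000e-04  9.100e-02] [-0.48 -0.56 -0.22 -0.74]
c1 [0.6755 0.0462 0.085 ] [-2.05 -1.23  0.91 -0.14]
c2 [ 0.7148 -0.1499  0.085 ] [ 0.64 -2.03 -1.78  0.48]
c3 [ 0.4991 -0.1931  0.085 ] [ 1.7   1.03 -1.17 -2.28]
c4 [0.4598 0.003  0.085 ] [-1.27 -0.05  3.22 -1.86]
press [ 0.617  -0.0039  0.105 ]
[0.61 0.6  0.58 0.55 0.52 0.64 0.68 0.74 0.54 0.47 0.63]
bar px [[0.29223195 1.76793575]] [[ 0.36302211 -2.58865101]]
```

```bash
sed -i 's/P=pts(q)\[:10\]; return np.r_\[(proj("top",P)-ot).ravel(),(proj("scene",P)-os_).ravel()\]/P=pts(q)[:10]; w=np.r_[np.ones(6),np.full(4,W)][:,None]; return np.r_[((proj("top",P)-ot)*w).ravel(),((proj("scene",P)-os_)*w).ravel()]/; s/^def pts/W=.03\ndef pts/' fit.py; python3 fit.py; python3 - <<'E'
from plant import env,kin
import numpy as np
from scipy.spatial.transform import Rotation as R
from fit import P,r
print(R.from_rotvec(env.get_tcp_rot()).as_matrix().round(3).tolist())
E
```

```text
[ 0.5876 -0.0739  0.1947 -0.0006 -0.0359  0.0594  0.063 ]
long [ 0.594  -0.1092  0.109 ] [-0.34 -0.44 -0.26 -0.87]
medium [ 0.5843 -0.0602  0.109 ] [-0.42 -0.77 -0.   -0.93]
short [ 0.5746 -0.0111  0.109 ] [-0.57 -0.62 -0.1  -0.22]
start [ 0.5292 -0.122   0.109 ] [ 0.02 -0.53 -0.24 -1.37]
stop [ 0.5099 -0.0239  0.109 ] [-0.05 -0.55  0.24 -1.5 ]
bez [ 6.337e-01 -5.000e-04  9.100e-02] [-0.48 -0.56 -0.22 -0.74]
c1 [0.6762 0.0455 0.085 ] [-0.05 -0.04  0.02 -0.  ]
c2 [ 0.7148 -0.1507  0.085 ] [ 0.03 -0.06 -0.06  0.01]
c3 [ 0.499  -0.1933  0.085 ] [ 0.05  0.03 -0.04 -0.07]
c4 [0.4603 0.003  0.085 ] [-0.04 -0.01  0.09 -0.05]
press [ 0.617  -0.0038  0.105 ]
[0.61 0.6  0.58 0.55 0.52 0.64 0.68 0.74 0.54 0.47 0.63]
bar px [[0.27499267 1.77110789]] [[ 0.38370844 -2.58647245]]
[[0.91, 0.414, -0.001], [0.414, -0.91, 0.001], [-0.0, -0.001, -1.0]]
```

```bash
cat > h.py <<'E'
from plant import env,kin,eyes
import numpy as np,cv2
from scipy.spatial.transform import Rotation as R
from fit import P,r,proj
yaw=r.x[2]; c,s=np.cos(yaw),np.sin(yaw)
ROT=R.from_matrix([[c,s,0],[s,-c,0],[0,0,-1]]).as_rotvec()
def pic(name):
    s=eyes.snapshot("scene"); cv2.imwrite(f"pics/{name}.png",cv2.resize(s["img"][145:265,150:270,::-1],(600,600),interpolation=cv2.INTER_CUBIC))
def st(m): print(m,round(env.get_t(),2),np.round(env.get_tcp_pos(),4),np.round(env.get_wrist_force(),2))
E
python3 - <<'E'
from h import *
p=env.get_tcp_pos(); env.servo_line([p[0],p[1],.36],v=.2); 
env.set_gripper(0,5)
env.move_to([*P[10][:2],.25],ROT); st("above")
env.servo_line([*P[10][:2],.12],v=.1); st("hover"); print(env.get_width(),env.get_tcp_rot()-ROT)
pic("hover"); print((proj("scene",env.get_tcp_pos())-[150,145])*5)
E
```

```text
above 5.02 [ 0.6171 -0.0048  0.25  ] [-0.29  0.59  0.58]
hover 6.47 [ 0.6174 -0.0038  0.1206] [0.27 0.76 0.18]
0.0010271317005442482 [-1.12187886e-04 -4.53509826e-05  1.50401933e-03]
[[396.00966476 288.71825717]]
```

View pics/hover.png

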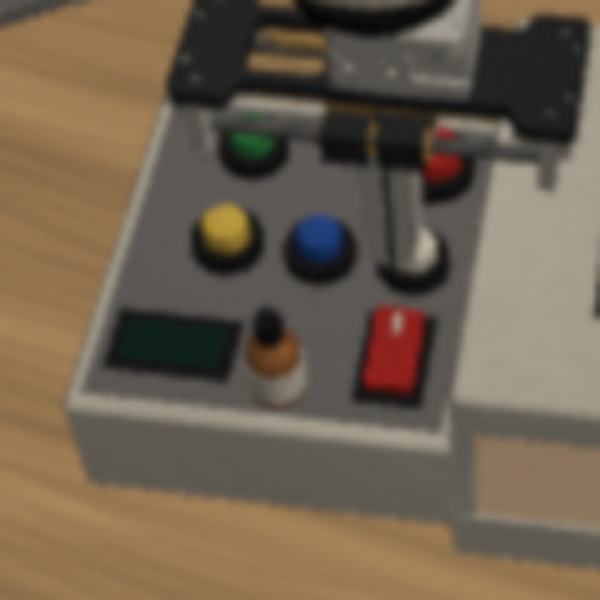

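The fingertip ends at about (400,268), while the TCP projects to (396,289). The bar is at (397,322). I'll zoom in on the tip from both cameras.

```bash
python3 - <<'E'
from h import *
out=[]
for n in("scene","top"):
    s=eyes.snapshot(n); T=env.get_tcp_pos(); u=proj(n,T)[0]; x,y=np.round(u).astype(int)
    i=s["img"][y-20:y+20,x-20:x+20,::-1].copy(); i=cv2.resize(i,(400,400),interpolation=cv2.INTER_CUBIC)
    i=cv2.convertScaleAbs(i,alpha=1.5,beta=10)
    for dx in(-.008,.008):
        for dy in(-.0125,.0125):
            q=((proj(n,T+[c*dx-s_*dy if 0 else dx*np.cos(yaw)-dy*np.sin(yaw),dx*np.sin(yaw)+dy*np.cos(yaw),0])[0]-[x-20,y-20]+.5)*10).astype(int)
            cv2.circle(i,tuple(map(int,q)),3,(255,0,255),-1)
    out.append(i)
cv2.imwrite("pics/tip.png",cv2.hconcat(out)); st("")
E
```

```text
6.62 [ 0.6172 -0.0038  0.1204] [1.01 0.46 0.77]
```

View pics/tip.png

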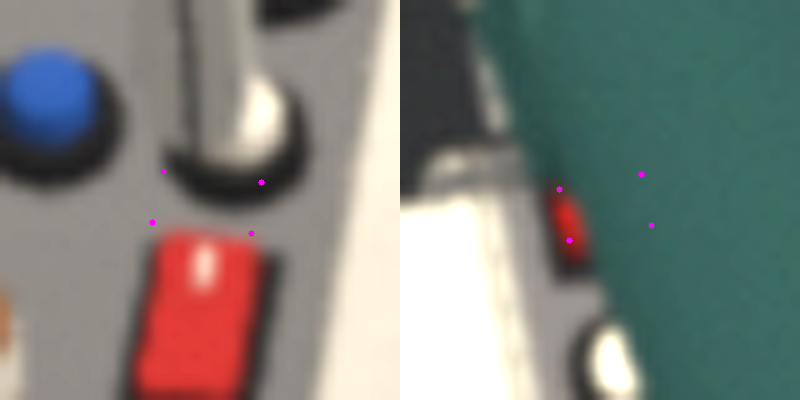

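The finger's lower end is hard to separate from the black housing behind it. I'll hover 20 mm farther so the red rocker is behind the tip.

```bash
python3 - <<'E'
from h import *
T=env.get_tcp_pos(); d=np.array([np.cos(yaw),np.sin(yaw),0])
env.servo_line(P[10]*[1,1,0]+[0,0,.118]+.024*d,v=.06); env.sleep(.2)
T=env.get_tcp_pos(); n="scene"; s=eyes.snapshot(n); x,y=np.round(proj(n,T)[0]).astype(int)
i=cv2.resize(s["img"][y-25:y+20,x-22:x+23,::-1],(585,585),interpolation=cv2.INTER_CUBIC); i=cv2.convertScaleAbs(i,alpha=1.8,beta=20)
q=(proj(n,T)[0]-[x-22,y-25]+.5)*13; print(q); cv2.circle(i,tuple(int(v) for v in q),3,(255,0,255),-1)
cv2.imwrite("pics/tip2.png",i); st("")
E
```

```text
[288.7179162 330.480433 ]
 7.42 [0.6404 0.0007 0.1181] [-0.56 -0.6   0.47]
```

View pics/tip2.png

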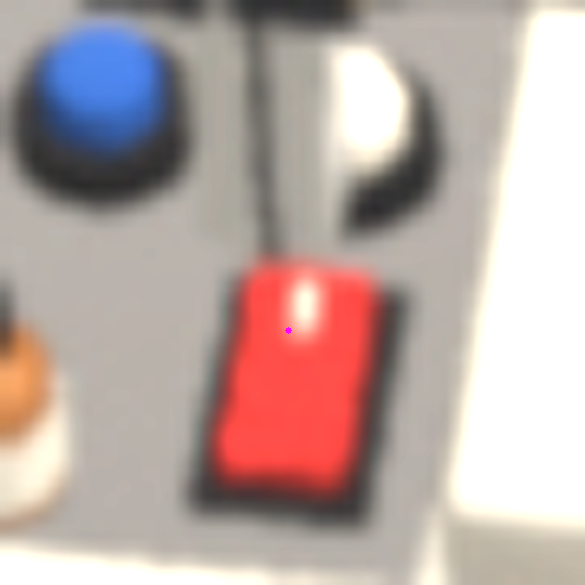

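```bash
python3 - <<'E'
from h import *
from fit import S
print({n:proj(n,[[0,0,0],[0,0,.05],[.259,-.569,.172]]).round(1).tolist() for n in S}); st("")
o=[]
for n,(x0,y0) in dict(scene=(45,0),top=(432,250)).items():
    i=cv2.resize(S[n]["img"][y0:y0+80,x0:x0+80,::-1],(400,400),interpolation=cv2.INTER_CUBIC)
    q=(proj(n,[.259,-.569,.172])[0]-[x0,y0]+.5)*5; cv2.circle(i,tuple(int(v) for v in q),3,(255,0,255),-1); o.append(i)
cv2.imwrite("pics/start.png",cv2.convertScaleAbs(cv2.hconcat(o),alpha=1.5,beta=15))
E
```

```text
{'scene': [[290.1, 95.1], [291.3, 83.8], [103.8, 64.0]], 'top': [[261.4, 361.4], [261.9, 365.3], [472.3, 274.5]]}
 7.42 [0.6404 0.0007 0.1181] [-0.56 -0.6   0.47]
```

View pics/start.png

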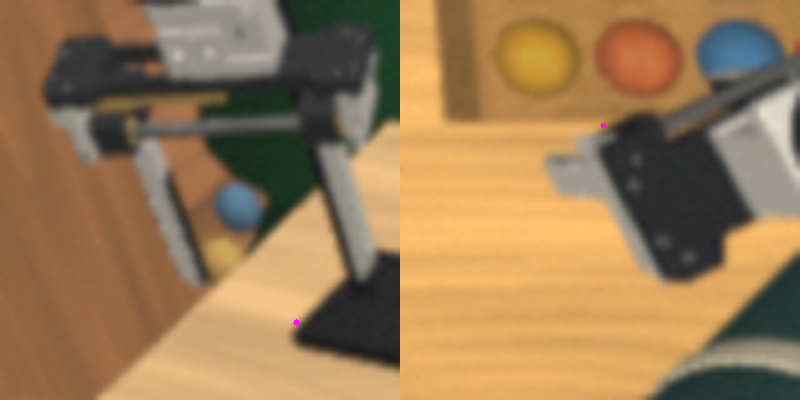

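In both cameras, the visible fingertips sit about 30 mm above the nominal TCP, while the lateral position agrees. I'll descend slowly with a force limit and let contact decide.

```bash
python3 - <<'E'
from h import *
p=P[10]
env.servo_line([p[0],p[1],.118],v=.06); env.sleep(.1); st("h")
for z in(.108,.1055,.103,.1005):
    f=env.servo_line([p[0],p[1],z],v=.02,force_limit=3); st(f)
    if f: break
pic("r1")
E
```

```text
h 8.07 [ 0.6172 -0.0038  0.1181] [0.42 0.4  0.48]
False 8.72 [ 0.6171 -0.0038  0.108 ] [-0.37 -0.32  0.15]
False 8.99 [ 0.6169 -0.0038  0.1054] [ 0.16 -0.2   0.01]
False 9.27 [ 0.6169 -0.0038  0.1028] [ 0.1   0.13 -0.09]
False 9.54 [ 0.6169 -0.0038  0.1004] [-0.84  0.08  0.42]
```

View pics/r1.png

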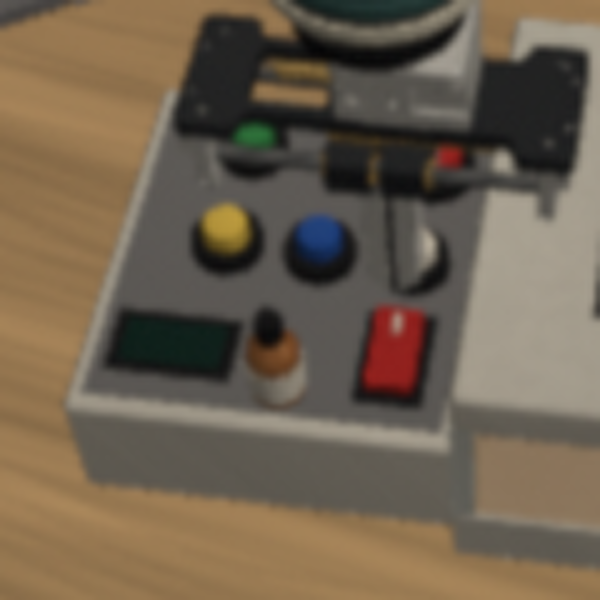

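```bash
python3 - <<'E'
from fit import *
for t in((464,285),(466,287)):
  r=least_squares(lambda X:np.r_[(proj("scene",X)[0]-[117.5,56]),(proj("top",X)[0]-t)],[.26,-.52,.17]); print(r.x.round(4),r.fun.round(1))
print(np.array([.259,-.569,.172])+.053*np.array([-.414,.91,0]))
E
```

```text
[ 0.2312 -0.5314  0.1925] [-0.7 -0.2 -0.6  0.3]
[ 0.2254 -0.5378  0.1881] [-1.1 -0.2 -0.9  0.5]
[ 0.237058 -0.52077   0.172   ]
```

```bash
cat >> h.py <<'E'
d=np.array([np.cos(yaw),np.sin(yaw),0])
def fz(n=6):
    a=[]
    for _ in range(n): a.append(env.get_wrist_force()[2])
    return np.mean(a)
E
python3 - <<'E'
from h import *
p=P[10]+.002*d
for z in np.arange(.098,.0795,-.002):
    f=env.servo_line([p[0],p[1],z],v=.02,force_limit=2.5); st((f,round(fz(),2)))
    if f: break
pic("r2")
E
```

```text
(False, np.float64(-0.06)) 9.9 [ 0.619  -0.0034  0.0978] [ 0.07  0.61 -0.06]
(False, np.float64(0.16)) 10.15 [ 0.6189 -0.0034  0.0958] [0.38 0.13 0.16]
(False, np.float64(-1.45)) 10.4 [ 0.6189 -0.0034  0.0939] [ 0.29 -0.4  -1.45]
(False, np.float64(0.01)) 10.65 [ 0.6189 -0.0034  0.0919] [ 0.24 -0.02  0.01]
(False, np.float64(-0.59)) 10.9 [ 0.6189 -0.0034  0.0899] [-0.34  0.1  -0.59]
(False, np.float64(0.13)) 11.15 [ 0.6189 -0.0034  0.0879] [-0.07 -0.41  0.13]
(False, np.float64(0.11)) 11.4 [ 0.6189 -0.0034  0.0859] [-0.41  0.19  0.11]
(False, np.float64(-0.35)) 11.65 [ 0.6189 -0.0035  0.0838] [-1.09 -0.31 -0.35]
(False, np.float64(-0.07)) 11.9 [ 0.6189 -0.0035  0.0818] [-0.8  -0.06 -0.07]
(False, np.float64(-0.47)) 12.15 [ 0.6189 -0.0035  0.0799] [-0.88  0.06 -0.47]
```

View pics/r2.png

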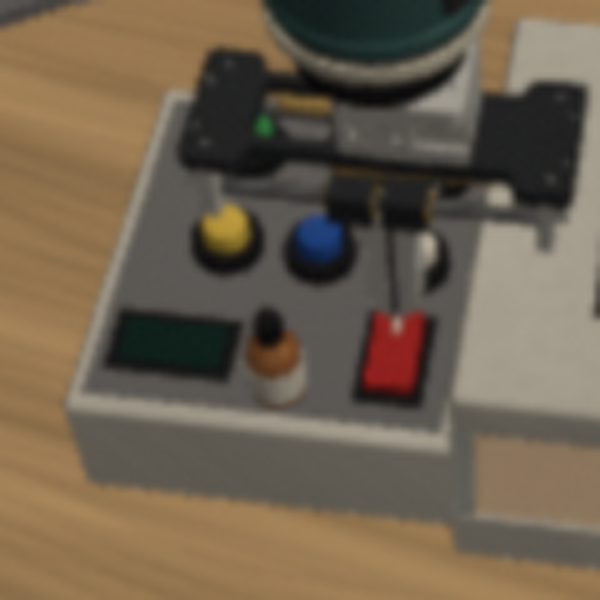

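The tips now just reach the rocker's near end (row about 318), and the rocker is still off. The body brackets look about 60 mm above the tips, so they should clear the chamber. I'll continue in 1 mm steps.

```bash
python3 - <<'E'
from h import *
p=P[10]+.002*d
def red():
    s=eyes.snapshot("scene")["img"][205:226,218:238].astype(int)
    return s
a=red()
for z in np.arange(.079,.0699,-.001):
    f=env.servo_line([p[0],p[1],z],v=.02,force_limit=2.5); b=red()
    st((f,round(np.abs(b-a)[9:].mean(),2)))
    if f: break
pic("r3")
E
```

```text
(False, np.float64(0.42)) 12.55 [ 0.619  -0.0035  0.079 ] [ 0.32  0.07 -0.43]
(False, np.float64(0.44)) 12.85 [ 0.619  -0.0034  0.078 ] [-0.5  -0.33  0.8 ]
(False, np.float64(0.43)) 13.15 [ 0.619  -0.0034  0.077 ] [-0.7   0.02 -0.12]
(False, np.float64(0.43)) 13.45 [ 0.619  -0.0034  0.076 ] [-1.49 -0.71 -0.14]
(False, np.float64(0.47)) 13.75 [ 0.619  -0.0034  0.075 ] [-0.86 -0.01  0.51]
(False, np.float64(0.52)) 14.05 [ 0.619  -0.0034  0.074 ] [-0.07  0.6   0.9 ]
(False, np.float64(0.45)) 14.35 [ 0.619  -0.0034  0.073 ] [-0.35  0.59 -0.44]
(False, np.float64(0.68)) 14.65 [ 0.6189 -0.0035  0.072 ] [0.05 0.6  0.71]
(False, np.float64(1.2)) 14.95 [ 0.619  -0.0034  0.071 ] [-1.43 -0.65  1.56]
(False, np.float64(1.89)) 15.25 [ 0.619  -0.0034  0.07  ] [-1.57  0.01  0.36]
```

View pics/r3.png

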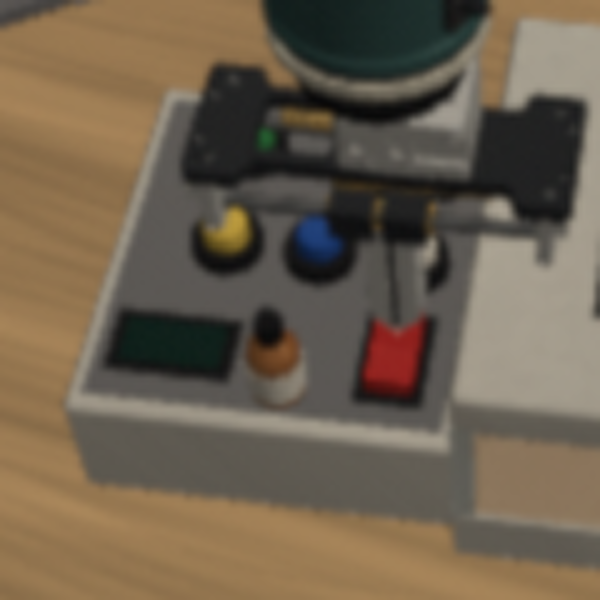

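The rocker's far end has started to rise, and the tips now cover the bar. Contact came at a nominal TCP z of about 0.0725, so the fingertips end about 33 mm short of the TCP. I'll continue until it snaps.

```bash
python3 - <<'E'
from h import *
p=P[10]+.002*d
S0=np.load("scene0.npz")["img"][205:226,218:238].astype(int)
red=lambda: eyes.snapshot("scene")["img"][205:226,218:238].astype(int)
a=red(); print("vs0",np.abs(a-S0)[9:].mean())
for z in np.arange(.069,.0649,-.001):
    f=env.servo_line([p[0],p[1],z],v=.02,force_limit=3); b=red(); dd=np.abs(b-S0)[9:].mean()
    st((f,round(dd,2),round(np.abs(b-a)[9:].mean(),2))); 
    if f: break
    if np.abs(b-a)[9:].mean()>6: break
env.servo_line([p[0],p[1],.10],v=.1); env.sleep(.1); b=red()
print("after",np.abs(b-S0)[9:].mean(),np.abs(b-S0)[9:].mean(axis=(1,2)).round(1)); st("")
E
```

```text
vs0 5.601388888888889
(False, np.float64(6.3), np.float64(1.41)) 15.65 [ 0.619  -0.0034  0.069 ] [-0.65 -0.05  0.18]
(False, np.float64(5.96), np.float64(3.83)) 15.95 [ 0.619  -0.0034  0.068 ] [-0.4  -0.22  0.5 ]
(False, np.float64(5.94), np.float64(3.8)) 16.25 [ 0.619  -0.0034  0.067 ] [0.4  0.05 0.47]
(False, np.float64(5.94), np.float64(3.77)) 16.55 [ 0.619  -0.0034  0.066 ] [ 0.71 -0.31 -0.4 ]
(False, np.float64(5.87), np.float64(4.22)) 16.85 [ 0.619  -0.0034  0.0651] [ 0.13 -0.24  1.86]
after 5.9222222222222225 [5.4 5.1 6.3 6.3 4.5 5.9 9.1 8.4 5.5 5.8 4.2 4.4]
 17.5 [ 0.6185 -0.0035  0.0993] [ 0.11 -0.83  0.59]
```

The rocker snapped between z 0.069 and 0.068, and it stays flipped after I withdrew. Next is the yellow button, where contact should come near 0.076.

```bash
cat >> h.py <<'E'
def fm(n=6):
    a=[]
    for _ in range(n): env.sleep(.02); a.append(env.get_wrist_force()[2])
    return np.mean(a)
def press(p):
    env.servo_line([p[0],p[1],.125],v=.2); env.servo_line([p[0],p[1],.079],v=.08); f0=fm(10); st(("base",round(f0,2)))
    for z in np.arange(.078,.0665,-.001):
        hit=env.servo_line([p[0],p[1],z],v=.02,force_limit=5); f=fm()-f0; print(round(z,4),hit,round(f,2))
        if f>4.9: break
    env.sleep(.15); st("held"); env.servo_line([p[0],p[1],.11],v=.1); st(("up",round(fm()-f0,2)))
E
python3 - <<'E'
from h import *
q=env.get_tcp_pos(); env.servo_line([q[0],q[1],.125],v=.15)
press(P[0]+.002*d)
E
```

```text
('base', np.float64(0.39)) 19.4 [ 0.5963 -0.1089  0.0795] [0.43 0.87 0.59]
0.078 False -0.25
0.077 False -0.69
0.076 False 1.76
0.075 False 2.13
0.074 False 2.79
0.073 False 3.33
0.072 False 4.02
0.071 False 4.81
0.07 False 5.18
held 22.7 [ 0.596  -0.1088  0.0701] [ 1.66 -0.22  5.4 ]
('up', np.float64(-0.49)) 23.35 [ 0.5954 -0.1089  0.1092] [0.19 0.41 0.52]
```

Yellow went about 6 mm down and sprang back. Now green.

```bash
python3 - <<'E'
from h import *
press(P[3]+.002*d)
q=env.get_tcp_pos(); env.servo_line([q[0],q[1],.3],v=.2); 
env.move_to([.40,-.35,.40],ROT); env.sleep(.3); st("")
S0=np.load("scene0.npz")["img"].astype(int); s=eyes.snapshot("scene")["img"].astype(int)
D=np.abs(s-S0)[150:260,160:340].sum(2)>60; n,l,c,m=cv2.connectedComponentsWithStats(D.astype(np.uint8))
print([(c[i]+[160,150,0,0,0]).tolist() for i in range(1,n) if c[i,4]>4])
E
```

```text
('base', np.float64(0.09)) 24.73 [ 0.5315 -0.1217  0.0795] [-0.81  0.17 -0.34]
0.078 False -0.27
0.077 False 0.12
0.076 False 1.77
0.075 False 2.72
0.074 False 2.81
0.073 False 3.44
0.072 False 4.18
0.071 False 5.12
held 27.68 [ 0.5313 -0.1216  0.0711] [ 2.24 -0.5   5.48]
('up', np.float64(-0.46)) 28.32 [ 0.5306 -0.1216  0.1092] [ 0.56 -0.69 -0.79]
 30.82 [ 0.4004 -0.3495  0.3998] [-0.21 -0.15 -0.36]
[]
```

```bash
python3 - <<'E'
from h import *
S0=np.load("scene0.npz")["img"].astype(int); s=eyes.snapshot("scene")["img"].astype(int)
D=np.abs(s-S0).sum(2); print(D[204:228,218:240]); print("noise",D[160:250,165:215].mean().round(1), "display",s[206:220,175:196].mean((0,1)).round(),S0[206:220,175:196].mean((0,1)).round())
T0=np.load("top0.npz")["img"].astype(int); t=eyes.snapshot("top")["img"].astype(int)
print(np.abs(t-T0).sum(2)[138:162,254:274]); print(t[138:162,264].tolist()); print(T0[138:162,264].tolist())
E
```

```text
[[ 1  0  1  2  0  1  0  1  2  4  2  1  1  1  2  3  1  2  1  2  2  2]
 [ 0  1  1  0  0  1  3 16 23 22 19 18 12  9  5  3  2  2  0  2  1  2]
 [ 0  0  2  0  2  1 13 46 64 64 53 46 44 38 33 28 16  4  1  1  1  0]
 [ 0  2  2  0  2  2 19 47 48 43 18 35 36 62 64 65 39  8  1  0  1  1]
 [ 1  0  0  0  1  1 19 29 16 16 34 60 14 24 28 37 38 14  1  0  2  0]
 [ 0  2  2  1  0  3 11 15 10  7 29 31 10 27 21 27 35 16  2  2  0  0]
 [ 2  2  1  2  0  3  6 16 21 12 18  9 26 29 19 17 21 15  3  3  1  1]
 [ 1  2  1  4  2  4  4 15 21 12 25  6 13 23 16 18 12  8  2  1  1  2]
 [ 0  0  1  0  1  5  4 14 13 14 11  7 15 18 22 19 12  6  3  1  4  0]
 [ 1  2  0  2  0  3  4  4  5  6 11 14 13 13 16 11  8  2  2  3  0  0]
 [ 3  1  0  1  1  2  7  3  3  3  5  4  4  6  2  2  2  3  1  2  2  0]
 [ 0  2  1  0  6  8  3  6  6  5  4  3  6  4  2  3  4  1  1  1  0  0]
 [ 0  1  0  0 20 34  8  5  5  4  4  4  5  6  2 10  4  3  1  3  1  0]
 [ 0  3  0  1 22 45 17  5  5  5  5  4  4  8 10  7  2  2  2  0  0  2]
 [ 1  3  1  2 11 17  4  8  9 10  9  8  9 11 20 14  3  1  0  1  2  0]
 [ 0  1  1  0 17 36 44 44 45 39 33 28 22 25 36 19  7  1  0  1  0 
[... 2636 characters left out ...]
2   4]]
[[89, 85, 80], [77, 74, 71], [71, 58, 56], [92, 30, 28], [135, 19, 16], [148, 14, 10], [150, 16, 10], [150, 15, 10], [150, 15, 9], [151, 15, 10], [153, 16, 11], [154, 17, 10], [157, 31, 24], [162, 57, 47], [169, 86, 74], [171, 105, 90], [163, 96, 81], [133, 48, 40], [79, 14, 13], [36, 20, 19], [46, 44, 42], [71, 67, 64], [78, 76, 72], [70, 67, 64]]
[[87, 84, 79], [77, 73, 71], [72, 59, 56], [97, 29, 28], [140, 16, 12], [149, 14, 7], [149, 13, 9], [148, 11, 7], [149, 13, 8], [147, 12, 6], [144, 14, 9], [144, 26, 20], [148, 51, 42], [153, 73, 61], [152, 75, 64], [139, 47, 38], [121, 22, 18], [81, 8, 6], [47, 11, 11], [29, 21, 21], [45, 43, 41], [70, 67, 64], [78, 75, 71], [70, 67, 64]]
```

The rocker has clearly tilted over, and the other parts of the deck I compared, including the varnish bottle, are unchanged. Handing in.

```bash
python3 -c "
from plant import env
print(env.get_t(),env.job_done())"
```

```text
the job is handed in; nothing more can be done
30.9667 None
```

I flipped the main rocker on, then pressed yellow long-cure and green start once each, and handed the job in at 31 s; the images show the rocker still on and nothing else on the deck moved, but no verdict came back.

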